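Brush out a clamped bush and show it to the inspection camera

ROBOT

A 7-joint arm with a two-finger parallel gripper is mounted at the origin on a cart in front of the work surface, level with it; the furniture and walls round the work are solid. World frame = base frame: x ahead of the robot, y to its left, z up, the work surface at z = 0. Lengths are in mm, angles in rad, forces in N, time in s.
With the tool pointing down it reaches from about 425 to 975 mm from the base axis. Payload 16.7 kg.
Tool frame: the origin (TCP) lies on the centre line of the jaws, within the pads' length; the fingertips stand 14 mm ahead of it and the grasp point (between the pads) lies 5 mm behind it (manip.nose_length is the distance from the TCP to the fingertips, in mm); z points along the fingers, y is the line along which they close (so a half turn about z gives the same grasp; the last joint's range is limited). The gripper opens to 85 mm and grips with 20 to 120 N. Pads are 22 mm wide; open, the fingers measure 114 mm over their backs; the gripper's body (76 mm by 85 mm) begins 54 mm behind the grasp point. The pads swing forward as they close: fully open they stand 13 mm farther back than shut.
Start: joints at [-1.399, 0.426, 0.074, 1.606, -0.034, 1.111, -0.067], TCP at [213.49, 640.312, 245.302] pointing down, gripper open.
Joint ranges: [-2.85, 2.85], [-0.5, 2.14], [-1.23, 1.37], [0.21, 2.46], [-1.02, 4.16], [0.16, 2.05], [-2.73, 2.73]. Speed limits (rad/s): [1.89, 1.89, 2.39, 2.39, 3.01, 3.01, 3.01].

INTERFACE

Orientations are given as a unit quaternion [x, y, z, w].
In Python, from plant import manip gives the robot as it stands.
- The arm moves only by the shell command python3 -m inch 'ROWS' [FORCE]. ROWS is JSON, a list of rows, each an object of numbers: "dx", "dy", "dz": the shift along the tool's x, y, z in mm; "yaw": the turn about the tool's z in degrees; "claw": the opening, from 0 (shut) to 1 (fully open). In form: [{"dx": .., "dy": .., "dz": .., "yaw": .., "claw": ..}, ...]. A call has 1 to 12 rows; each row shifts and turns the commanded pose from where the row before left it, along the tool's axes as they then stand; what a row does not reach is not made up. A row lasts 1/12 s, in which the tool goes at most 41.7 mm and 7.16 degrees, less where a joint would pass 70% of its speed; a pose out of reach is approached as far as the arm can. A call is refused whole if a number of a shift passes 41.7 or a number of a turn 7.16, either way. A call with a gripper value outside its range is refused whole. The fingers move at their own pace and stop on an object; FORCE is the grip in N (left out, the last holds). Time passes only in rows, so rows that do not move let the fingers close. It gives the time, the measured TCP pose, the force, the opening and the grip force at its end, in the units of the state.
- manip.state(): the state, without advancing time (a new reading comes with each control period).
- manip.camera(name): name is "scene" or "top" or "wrist"; returns the picture (420x560x3 uint8, red, green, blue); there is no depth.
- manip.camera_params(name): a dict with "camera_matrix" (3x3 intrinsics, pixels), "R" (3x3) and "t" (3): a world point X has camera coordinates R X + t; the wrist camera has in their place "tool_from_camera" (4x4, takes a point from camera to tool coordinates, whose origin is the TCP and whose axes are the flange's). Camera axes: x right, y down, z forward; pixel columns grow to the right and rows downward; lengths in mm; the calibration is good to about 2 mm. A picture is of the moment at which its call begins: read the wrist's pose just before it. camera_params takes no time and is no camera call.
- manip.finish_job(): hands the job in; it is judged then, once.
Trained networks look in the newest picture that a camera, given by its name, has taken for a name from the list of things; names that differ only in an ending like _2 or _b are one class to them, and where a whole thing is asked for, a point or a joint stands for the part that bears it (a point fixed in the world has none). Each returns a list of dicts, best first, with "conf" (0 to 1); they miss things now and then, are a little off and sometimes report something else, mostly with a low value. They report only what shows in the picture. A call takes as long as a camera call. They do not tell look-alikes from the thing itself.
- manip.silhouettes(camera, query): "mask" (420x560 bool, what is visible of it) and "extent" ([centre column, centre row, width, height] in pixels, round what is visible of it).
The state is a dict: "t": time; "joint_positions": joint angles; "qd": joint speeds; "tau": joint torques, N m; "ee_pos": TCP position; "ee_rot": TCP orientation; "force": force on the tool from outside, world axes, zero at the start; "wrist_torque": the same for the moment, N m; "opening": finger opening in mm; "gripper_force": force on a finger pad.
Only numpy, scipy, OpenCV 4.12 (cv2) and the standard library are available. Lean on these libraries where they do the work, as an engineer would, in place of code of your own. Each camera call takes 0.05 s, during which the arm holds its last target. There are 200 camera calls.

TASK

While the swing clamp still holds the flanged steel bush in its fixture, take the bore brush from its stand and scrub the bore with two full strokes: its tip right down to the bottom, back up close to the mouth, and right down again; then return the brush to its stand and let go of it. Swing the clamp fully clear of the flange, lift the bush out from above and present it to the up-looking inspection camera: flange face toward the lens, square to it, centred on the lens axis and 90 mm from the glass. Finish there, holding the bush still in the gripper (do not put it down); do not bump the camera, and leave the collet, the coil spring and the lathe tool where they are.

Things in the scene. Friction and masses are not known exactly. Their poses are not given: they have to be found in the camera images.
- fixture: Fixed steel base plate, 90 x 125 x 14 mm, with a round counterbored nest (59 mm wide, 6 mm deep, its floor 8 mm above the bench). Origin: under the nest centre, at bench height. Axes: z up; the swing clamp stands on its -y side, the plate reaches from y = -80 to +45 mm and x = -45 to +45 mm in this frame.
- clamp (a joint): Dark steel swing clamp: strap 17.5 to 25.5 mm above the bench (pivot nut to 33 mm) on an upright pivot at (0, -52 mm) in the fixture frame. 0 = closed: nose over the flange, handle arm along fixture -y. Grows (rad) counter-clockwise from above, handle toward fixture +x; stop 1.65, clear of the flange above 1.1. Friction (about 2 N at the handle) keeps it where left. Starts at 0 to 0.2.
- clamp_handle (a point): Middle of the clamp's upright handle post, 48 mm above the bench, 58 mm from the pivot. The post is a 12 mm round steel bar, bare from 26 to 58 mm above the bench, with a 20 mm black knob on it up to 75 mm above the bench.
- bush: Flanged bush of bare steel, about 0.45 kg, flange down in the nest (1.5 mm play). Flange 56 mm diameter, 8 mm thick; barrel 40 mm diameter; total length 70 mm; plain 28 mm bore right through. Origin: centre of the flange face (lower end, 8 mm above the bench); z runs along the bore to the barrel's free end, 78 mm above the bench.
- bush_top (a point): Centre of the bore's mouth at the barrel's free end, 70 mm from the flange face; same axes as the bush.
- brush: Bore brush 195 mm long, upright in its stand, about 0.07 kg. Origin: tip of the head (lower end); z runs up to the handle. White bristle head 25 mm wide (its stiff core 21 mm) from 0 to 60 mm, thin steel stem to 100 mm, brass ferrule, round wooden handle 22 mm in diameter from 118 to 186 mm. Brush and bush are round: any grasp yaw serves.
- brush_grip (a point): Centre of the brush's wooden handle where it is best gripped, 160 mm above the tip; same axes as the brush.
- stand: Fixed grey tube stand of the brush: tube 40 mm outside, 30 mm inside, 70 mm tall, its inner floor 6 mm above the bench, on a foot 80 mm in diameter. Origin: under the tube's centre at bench height. The brush is home when its head stands on the tube's floor.
- camera: Fixed inspection camera on a dark steel base 95 x 90 mm, held between two aluminium cheeks, with a black ring light 58 mm in diameter; nothing of it is higher than 110 mm. Origin: under the base's centre at bench height; z up. The camera looks up, leaning 25 degrees from the vertical toward the -x of this frame (roughly toward the robot).
- lens (a point): Centre of the camera's front glass; its z axis is the line of sight, out of the glass, upward and leaning 25 degrees.
- focus (a point): The point on the line of sight 90 mm in front of the glass where the centre of the bush's flange face belongs; same axes as the lens: the bush's z must run along this z, the flange end toward the lens.
- collet: Bystander: small grey steel collet, a tapered ring 33 mm wide and 31 mm tall. Origin: centre of its underside.
- spring: Bystander: grey steel coil spring standing on end, 47 mm wide, 58 mm tall. Origin: centre of its underside.
- lathe_tool: Bystander: lathe tool lying on the bench, a 120 x 14 x 14 mm dark steel bar along its x. Origin: centre of its underside.
Not all that is in view belongs to the job. What is shaped like the bush but brown or purple is not meant.

How it is judged (in metres and radians):
On the way, in this order (a step that is already met when the one before it is completed fails the run):
1. with the clamp closed, the brush goes down the bore to its bottom (tip within 12 mm of the flange face) (z of brush in the frame of bush below 0.012 m and horizontal distance between brush and bush below 0.008 m and value of joint clamp below 0.4 rad), for 0.05 s.
2. the brush is drawn back up the bore, its tip at least 45 mm above the flange face, the clamp still closed (z of brush in the frame of bush above 0.045 m and horizontal distance between brush and bush below 0.008 m and value of joint clamp below 0.4 rad), for 0.05 s.
3. the brush goes down the bore to its bottom a second time, the clamp still closed (all of step 1), for 0.05 s.
4. the brush stands in its stand again and is let go (horizontal distance between brush and stand below 0.012 m and height (world z) of brush below 0.016 m and angle between brush's own z axis and vertical below 0.25 rad and contact force between the fingers and brush below 0.2 N), for 0.2 s.
5. the clamp is swung clear of the flange (at least 1.1 rad) (value of joint clamp above 1.1 rad), for 0.2 s.
At the end, for the whole second after the job is handed in: The fingers alone hold the bush still: flange face centre within 12 mm sideways (each way) and 15 mm along the line of sight of the point 90 mm before the lens, bore within 9 degrees of that line, flange toward the lens; brush in its stand, let go; clamp clear (1.1 rad or more) (x of bush in the frame of focus between -0.012 and 0.012 m and y of bush in the frame of focus between -0.012 and 0.012 m and z of bush in the frame of focus between -0.015 and 0.015 m and angle between the z axis of bush and the z axis of focus, either way round below 0.16 rad and z of bush_top in the frame of focus above 0.04 m and contact force between the fingers and bush above 1.5 N and linear speed of bush below 0.02 m/s and angular speed of bush below 0.2 rad/s and contact force between bush and camera below 0.1 N and contact force between bush and fixture below 0.1 N and contact force between bush and stand below 0.1 N and contact force between bush and brush below 0.1 N and value of joint clamp above 1.1 rad and horizontal distance between brush and stand below 0.012 m and height (world z) of brush below 0.016 m and angle between brush's own z axis and vertical below 0.25 rad); the arm keeps its last pose, push and grip.
It fails at once if the collet, the coil spring or the lathe tool is moved more than 30 mm (distance of any of collet, spring, lathe_tool from where it was at the start of the episode above 0.03 m).
It fails at once if the camera is bumped (more than 3 N) (contact force between any of bush, the fingers, the arm, brush and camera above 3 N).
It also fails if it takes over 72 s, if anything falls off the work surface, if the arm or the gripper's body presses on something with over 40 N, if the wrist force passes 120 N, or if a joint passes its speed limit or range.

## Working session

There is one attempt and no reset: what is moved stays moved. The work goes in short steps, Python scripts to look and compute and a shell command to move; the robot and the scene stay as the last step left them, time stands still between calls to the robot, and variables do not carry over. Pictures are saved under pics/ and viewed, at most 10 in all, crops included, and the job is handed in when it is done.

```bash
ls; mkdir -p pics; python3 - <<'E'
from plant import manip
import cv2,numpy as np
s=manip.state();print(s)
for n in ("scene","top"):
    im=manip.camera(n);cv2.imwrite(f"pics/{n}0.png",im[:,:,::-1])
    p=manip.camera_params(n);print(n,p)
    for q in ["fixture","clamp","clamp_handle","bush","brush","stand","camera","collet","spring","lathe_tool"]:
        for d in manip.silhouettes(n,q):
            print(n,q,round(d["conf"],2),np.round(d["extent"],0))
print(manip.camera_params("wrist"),manip.nose_length)
E
```

```text
pics
{'t': 0.0, 'joint_positions': array([-1.39846695,  0.42672729,  0.07383472,  1.60657735, -0.03408888,
        1.11081108, -0.0671005 ]), 'qd': array([ 0.00016641,  0.00099215,  0.00051608,  0.00096522,  0.00085755,
        0.00066987, -0.00053825]), 'tau': array([-1.04745566e-03, -9.49830937e+01,  3.76060367e+00, -4.63531280e+01,
        1.92039530e-02,  9.96929070e-03,  4.38430092e-06]), 'ee_pos': array([213.40316561, 639.9801674 , 244.62633724]), 'ee_rot': array([ 1.60226831e-01,  9.87080018e-01, -6.29856820e-04, -5.35431761e-05]), 'force': array([ 0.71323421, -0.20395022, -0.4070694 ]), 'wrist_torque': array([-0.01938387, -0.03445115, -0.03019918]), 'gripper_force': 0.0, 'opening': 85.68177093684132}
scene {'camera_matrix': array([[458.37280756,   0.        , 275.024298  ],
       [  0.        , 458.37280756, 209.09634958],
       [  0.        ,   0.        ,   1.        ]]), 'R': array([[ 0.81146517, -0.58425281,  0.0131505 ],
       [-0.27985162, -0.40824207, -0.86891972],
       [ 0.51303737,  0.7014179 , -0.49477831]]), 't': array([-460.20540236,  217.66666839,  953.02995
[... 1312 characters left out ...]
 24.]
top camera 0.86 [334. 203.  28.  31.]
top collet 0.52 [304. 242.  10.  12.]
top spring 0.72 [250. 184.  15.  14.]
top lathe_tool 0.6 [290. 186.   7.  38.]
{'camera_matrix': array([[370.48310355,   0.        , 278.97568743],
       [  0.        , 370.48310355, 205.45642887],
       [  0.        ,   0.        ,   1.        ]]), 'tool_from_camera': array([[ 1.81846634e-04, -9.55590599e-01, -2.94697427e-01,
         7.52813199e+01],
       [ 9.99999935e-01,  2.65751727e-04, -2.44668679e-04,
         2.48673060e-01],
       [ 3.12119440e-04, -2.94697363e-01,  9.55590585e-01,
        -1.27769115e+02],
       [ 0.00000000e+00,  0.00000000e+00,  0.00000000e+00,
         1.00000000e+00]])} 14.0
```

```bash
python3 - <<'E'
import cv2
a=cv2.imread("pics/top0.png")[130:290,120:440]
cv2.imwrite("pics/t1.png",cv2.resize(a,(800,400),interpolation=cv2.INTER_CUBIC))
a=cv2.imread("pics/scene0.png")[120:380,170:450]
cv2.imwrite("pics/s1.png",cv2.resize(a,(640,594),interpolation=cv2.INTER_CUBIC))
E
cat > h.py <<'E'
from plant import manip
import numpy as np
from scipy.spatial.transform import Rotation as Ro
def ray(n,u,v):
    p=manip.camera_params(n);d=np.linalg.inv(p["camera_matrix"])@[u,v,1]
    if n=="wrist":
        s=manip.state();R=Ro.from_quat(s["ee_rot"]).as_matrix();T=p["tool_from_camera"]
        return R@T[:3,3]+s["ee_pos"],R@T[:3,:3]@d
    return -p["R"].T@p["t"],p["R"].T@d
def at(n,u,v,z):
    o,d=ray(n,u,v);return o+d*(z-o[2])/d[2]
def proj(n,X):
    p=manip.camera_params(n);X=np.atleast_2d(X).astype(float)
    if n=="wrist":
        s=manip.state();R=Ro.from_quat(s["ee_rot"]).as_matrix();T=p["tool_from_camera"]
        c=((X-s["ee_pos"])@R-T[:3,3])@T[:3,:3]
    else: c=X@p["R"].T+p["t"]
    q=c@p["camera_matrix"].T;return q[:,:2]/q[:,2:]
E
python3 - <<'E'
from h import *
for l,u,v,z in [("fix",249,225,10),("bush240",240,222,78),("bush250",250,184,58),("bush199",199,244,60),("bush397",397,235,30),("standfoot",173,217,15),("brushtop",162,207,150),("handle",264,228,40),("cam",334,203,50),("collet",304,242,31),("lathe",290,186,14)]:
    print(l,at("top",u,v,z).round())
for l,u,v,z in [("bush",247,207,78),("brushtop",211,139,201),("stand",215,195,35),("cam",330,272,50)]: print(l,at("scene",u,v,z).round())
E
```

```text
fix [483.   6.  10.]
bush240 [482.  29.  78.]
bush250 [600.   1.  58.]
bush199 [421. 149.  60.]
bush397 [ 446. -439.   30.]
standfoot [509. 237.  15.]
brushtop [515. 238. 150.]
handle [469. -40.  40.]
cam [ 542. -250.   50.]
collet [ 427. -159.   31.]
lathe [ 603. -120.   14.]
bush [502.  37.  78.]
brushtop [512. 234. 201.]
stand [504. 214.  35.]
cam [ 521. -269.   50.]
```

View pics/t1.png

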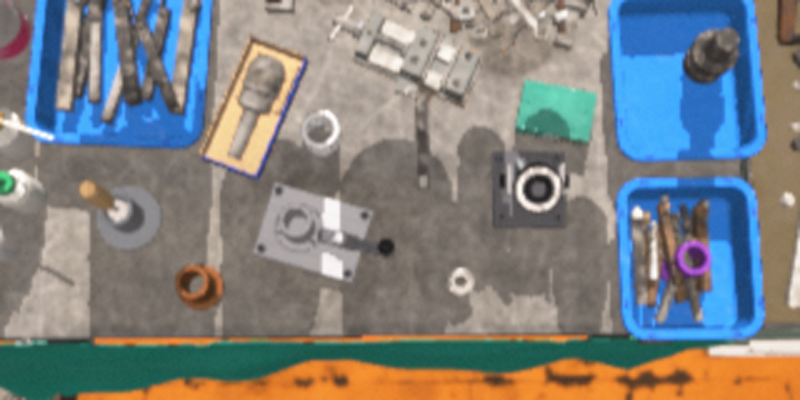

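View pics/s1.png

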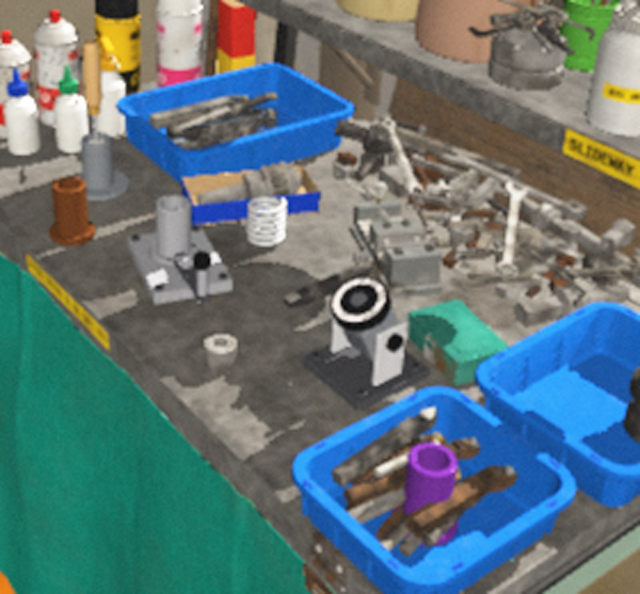

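The top crop shows the bush at pixel (239,219), the clamp knob at (274,228), the brush top at (154,205) over its stand at (171,217), and the camera lens at (335,205). The brown bush at (199,244) and the purple one are decoys. Next I'll move to a wrist view near the brush.

```bash
python3 -m inch '[{"dz":-30},{"dz":-30},{"dx":-34,"dy":-25,"dz":-10},{"dx":-34,"dy":-25,"dz":-10},{"dx":-34,"dy":-25},{"dx":-34,"dy":-25},{"dx":-34,"dy":-25},{"dx":-34,"dy":-25},{"dx":-34,"dy":-25},{"dx":-34,"dy":-25},{"dx":-34,"dy":-25},{"dx":-34,"dy":-25}]'
python3 -m inch '[{"dx":-30,"dy":-30},{"dy":-30},{"dy":-30},{"dx":0},{"dx":0},{"dx":0}]'
cat > look.py <<'E'
import sys
from h import *
import cv2
s=manip.state();print(s["ee_pos"].round(1),s["ee_rot"].round(4),s["t"])
im=manip.camera("wrist");cv2.imwrite(f"pics/{sys.argv[1]}.png",im[:,:,::-1])
for q in sys.argv[2:]:
    for d in manip.silhouettes("wrist",q):
        m=d["mask"].astype(np.uint8)
        print(q,round(d["conf"],2),np.round(d["extent"],1))
E
python3 look.py w1 fixture bush brush stand clamp clamp_handle camera lens
```

```text
[213.5 640.3 245.3] [ 0.1602  0.9871 -0.     -0.    ] 1.1$[0]: bad value
$[0]: bad value
```

```bash
python3 -m inch '[{"dx":0,"dy":0,"dz":-30,"yaw":0,"claw":1},{"dx":0,"dy":0,"dz":-30,"yaw":0,"claw":1},{"dx":-30,"dy":-26,"dz":-10,"yaw":0,"claw":1},{"dx":-30,"dy":-26,"dz":0,"yaw":0,"claw":1},{"dx":-30,"dy":-26,"dz":0,"yaw":0,"claw":1},{"dx":-30,"dy":-26,"dz":0,"yaw":0,"claw":1},{"dx":-30,"dy":-26,"dz":0,"yaw":0,"claw":1},{"dx":-30,"dy":-26,"dz":0,"yaw":0,"claw":1},{"dx":-30,"dy":-26,"dz":0,"yaw":0,"claw":1},{"dx":-30,"dy":-26,"dz":0,"yaw":0,"claw":1},{"dx":-30,"dy":-26,"dz":0,"yaw":0,"claw":1},{"dx":-30,"dy":-26,"dz":0,"yaw":0,"claw":1}]'
python3 look.py w1 fixture bush brush stand clamp clamp_handle camera
```

```text
t: 2.55
ee_pos: [416.5, 296.9, 315.6]
ee_rot: [0.16, 0.987, 0.0, 0.0]
force: [0.3, 0.3, 0.3]
opening: 85.1
gripper_force: 0.0
[416.5 296.9 315.6] [1.602e-01 9.871e-01 3.000e-04 1.000e-04] 2.55
fixture 0.68 [ 71.5 276.4 143.   67.5]
bush 0.74 [165.2 204.6  57.5  57.1]
bush 0.61 [ 98.  288.1  63.2  64.4]
brush 0.82 [257.8 296.4  35.9  95.4]
stand 0.68 [264.2 242.1  62.7  68.1]
clamp 0.82 [ 43.  289.6  84.   30.4]
clamp_handle 0.89 [ 44.3 292.   84.   35.7]
```

```bash
python3 -m inch '[{"dx":-16,"dy":-34,"dz":-10,"yaw":0,"claw":1},{"dx":-16,"dy":-34,"dz":0,"yaw":0,"claw":1},{"dx":-16,"dy":-34,"dz":0,"yaw":0,"claw":1},{"dx":-16,"dy":-34,"dz":0,"yaw":0,"claw":1},{"dx":0,"dy":0,"dz":0,"yaw":0,"claw":1},{"dx":0,"dy":0,"dz":0,"yaw":0,"claw":1}]'
python3 look.py w2 fixture bush brush stand clamp clamp_handle camera
```

```text
t: 3.45
ee_pos: [433.6, 148.6, 325.6]
ee_rot: [0.161, 0.987, 0.0, 0.0]
force: [0.1, 0.4, 0.5]
opening: 85.4
gripper_force: 0.0
[433.6 148.6 325.6] [1.612e-01 9.869e-01 3.000e-04 1.000e-04] 3.45
fixture 0.88 [171.9 226.8 156.1  72.3]
fixture 0.36 [209.4 236.8  50.1  58.3]
bush 0.87 [207.7 238.4  46.6  59.8]
bush 0.62 [278.9 149.   46.9  51.6]
brush 0.69 [155.3 361.3  11.2  14.8]
stand 0.91 [372.9 190.   62.5  65.6]
stand 0.71 [ 39.9 315.9  78.7  69.9]
clamp 0.88 [143.2 241.9  95.2  34.6]
clamp_handle 0.72 [144.6 243.4  95.9  35.8]
camera 0.65 [ 39.1 315.4  73.9  68.5]
```

View pics/w2.png

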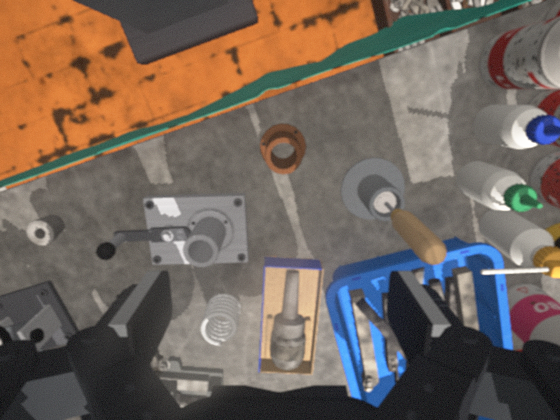

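The picture shows fixture plate corners near (145,196), (246,196), (247,263) and (146,264). The bush mouth is at about (206,248), the knob at (107,250), the stand foot at (372,190), the brush handle end at (432,252), and the camera at lower left.

```bash
python3 - <<'E'
from h import *
import cv2
im=cv2.imread("pics/w2.png")
for l,u,v,z in [("c1",145,196,14),("c2",246,196,14),("c3",247,263,14),("c4",146,264,14),("mouth",206,248,78),("knob",107,250,75),("foot",372,190,6),("tubetop",385,203,70),("brushtop",432,252,201),("lens",38,334,100)]:
    print(l,at("wrist",u,v,z).round(1))
a=cv2.resize(im[170:280,90:260],(800,518),interpolation=cv2.INTER_CUBIC)
b=cv2.resize(im[140:270,330:460],(600,600),interpolation=cv2.INTER_CUBIC)
cv2.imwrite("pics/c1.png",a);cv2.imwrite("pics/c2.png",b)
E
```

```text
c1 [426.9 -21.4  14. ]
c2 [466.1  96.6  14. ]
c3 [551.7  67.   14. ]
c4 [511.6 -58.5  14. ]
mouth [492.8  46.   78. ]
knob [461.6 -60.1  75. ]
foot [510.1 246.8   6. ]
tubetop [507.4 246.2  70. ]
brushtop [505.6 245.7 201. ]
lens [ 523.1 -163.1  100. ]
```

View pics/c1.png

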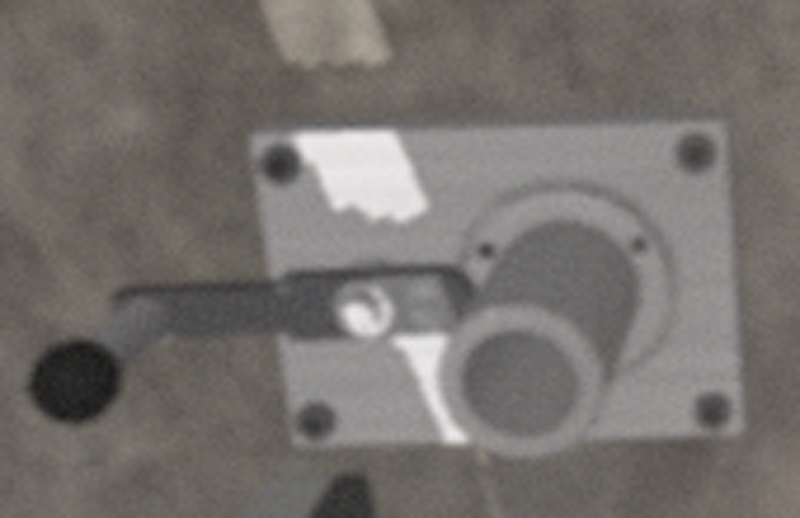

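View pics/c2.png

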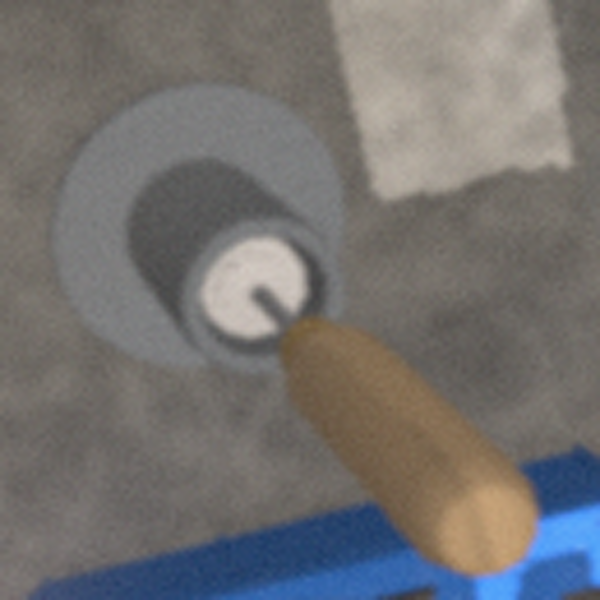

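```bash
python3 - <<'E'
from h import *
for l,u,v,z in [("c1",143.5,197.8,14),("c2",243.8,195.9,14),("c3",248.1,262.2,14),("c4",152,264.8,14),("mouth",201.1,251,78),("knob",106.1,251,75),("nut",167.6,236.1,33),("flange",211.1,230.5,16),("foot",373.3,189.4,6),("tubetop",386.8,202.8,70),("brushtop",434.5,254,199)]:
    print(l,at("wrist",u,v,z).round(1))
E
```

```text
c1 [428.5 -24.1  14. ]
c2 [465.1  94.   14. ]
c3 [551.1  68.8  14. ]
c4 [515.1 -51.5  14. ]
mouth [494.5  39.6  78. ]
knob [462.4 -61.6  75. ]
nut [479.2  -7.9  33. ]
flange [494.2  39.8  16. ]
foot [509.8 248.5   6. ]
tubetop [507.8 248.1  70. ]
brushtop [508.9 247.7 199. ]
```

```bash
python3 -m inch '[{"dx":-10,"dy":30,"dz":0,"yaw":0,"claw":1},{"dx":-10,"dy":30,"dz":0,"yaw":0,"claw":1},{"dx":-10,"dy":30,"dz":10,"yaw":0,"claw":1},{"dx":-10,"dy":28,"dz":30,"yaw":0,"claw":1},{"dx":0,"dy":0,"dz":30,"yaw":0,"claw":1},{"dx":0,"dy":0,"dz":0,"yaw":0,"claw":1},{"dx":0,"dy":0,"dz":0,"yaw":0,"claw":1}]'
python3 look.py w3 brush stand
python3 - <<'E'
from h import *
d=manip.silhouettes("wrist","brush")
for e in d:
    m=e["mask"]
    for r in range(0,420,15):
        c=np.where(m[r])[0]
        if len(c): print(r,c.min(),c.max())
print(proj("wrist",[[508.5,248,z] for z in (70,130,192)]))
E
```

```text
t: 4.43
ee_pos: [507.8, 247.9, 254.8]
ee_rot: [0.16, 0.987, -0.002, -0.001]
force: [-0.3, -0.2, 0.6]
opening: 85.6
gripper_force: 0.0
[507.8 247.9 254.8] [ 0.1602  0.9871 -0.0015 -0.0011] 4.4333
brush 0.93 [278.3 215.1  37.   92.2]
brush 0.44 [ 70.2 215.3 140.3  84.3]
stand 0.72 [279.6 168.7  72.6  72.6]
180 266 292
195 267 290
210 263 293
225 261 294
240 259 297
255 268 286
180 4 127
195 5 129
210 8 132
225 0 133
240 16 136
255 19 136
[[277.70635372 180.53095073]
 [277.61453123 199.88063009]
 [277.46624322 231.12923821]]
```

View pics/w3.png

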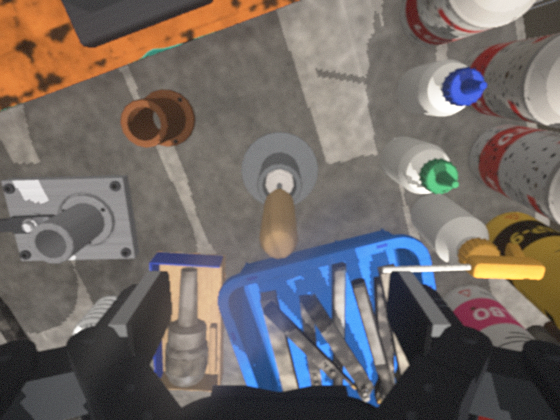

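The brush is upright, with its handle end at about (279,245), centred between the jaws. Before descending I'll triangulate the thin straw tip at (385,269) to make sure it clears the fingers.

```bash
python3 - <<'E'
from h import *
a,b=ray("top",140.5,184.8),ray("wrist",385,269)
A=np.c_[a[1],-b[1]];s=np.linalg.lstsq(A,b[0]-a[0],rcond=None)[0]
print(a[0]+a[1]*s[0],b[0]+b[1]*s[1])
E
```

```text
[582.11731067 304.33362971 133.92970666] [583.57019001 307.50595405 135.22568042]
```

```bash
python3 -m inch '[{"dx":0,"dy":0,"dz":30,"yaw":0,"claw":1},{"dx":0,"dy":0,"dz":30,"yaw":0,"claw":1},{"dx":0,"dy":0,"dz":20,"yaw":0,"claw":1},{"dx":0,"dy":0,"dz":13,"yaw":0,"claw":1},{"dx":0,"dy":0,"dz":0,"yaw":0,"claw":0},{"dx":0,"dy":0,"dz":0,"yaw":0,"claw":0},{"dx":0,"dy":0,"dz":0,"yaw":0,"claw":0},{"dx":0,"dy":0,"dz":0,"yaw":0,"claw":0},{"dx":0,"dy":0,"dz":0,"yaw":0,"claw":0},{"dx":0,"dy":0,"dz":0,"yaw":0,"claw":0},{"dx":0,"dy":0,"dz":0,"yaw":0,"claw":0},{"dx":0,"dy":0,"dz":0,"yaw":0,"claw":0}]' 60
```

```text
t: 5.63
ee_pos: [509.2, 248.4, 164.0]
ee_rot: [0.16, 0.987, 0.0, 0.001]
force: [-2.1, -3.2, 11.2]
opening: 20.6
gripper_force: 58.2
```

```bash
python3 -m inch '[{"dx":0,"dy":0,"dz":-25,"yaw":0,"claw":0},{"dx":0,"dy":0,"dz":-30,"yaw":0,"claw":0},{"dx":0,"dy":0,"dz":-30,"yaw":0,"claw":0},{"dx":0,"dy":0,"dz":-25,"yaw":0,"claw":0},{"dx":-8,"dy":-30,"dz":0,"yaw":0,"claw":0},{"dx":-8,"dy":-32,"dz":0,"yaw":0,"claw":0},{"dx":-9,"dy":-35,"dz":0,"yaw":0,"claw":0},{"dx":-9,"dy":-35,"dz":0,"yaw":0,"claw":0},{"dx":-9,"dy":-35,"dz":0,"yaw":0,"claw":0},{"dx":-9,"dy":-35,"dz":0,"yaw":0,"claw":0},{"dx":0,"dy":0,"dz":0,"yaw":0,"claw":0},{"dx":0,"dy":0,"dz":0,"yaw":0,"claw":0}]'
python3 look.py w4 brush bush
python3 -c "
from h import *
print(proj('wrist',[[494.5,39.7,78]]))
s=manip.state();R=Ro.from_quat(s['ee_rot']).as_matrix()
print([(l,proj('wrist',s['ee_pos']+R@np.array([0,0,l-5.]))) for l in (0,100,160)])
import cv2
im=cv2.imread('pics/w4.png');cv2.imwrite('pics/w4c.png',cv2.resize(im[120:320,180:380],(600,600),interpolation=2))"
```

```text
t: 6.63
ee_pos: [493.9, 38.5, 273.4]
ee_rot: [0.162, 0.987, 0.0, 0.0]
force: [-0.8, 1.6, -0.9]
opening: 20.3
gripper_force: 59.0
[493.9  38.5 273.4] [1.620e-01 9.868e-01 5.000e-04 4.000e-04] 6.6333
brush 0.84 [277.  283.1  67.6 205.9]
bush 0.96 [372.2  59.6  69.8  61.4]
bush 0.7 [278.4 167.3  51.9  53.2]
[[277.00206465 180.46165016]]
[(0, array([[278.3803252 , 300.42257583]])), (100, array([[278.67161211, 215.36861414]])), (160, array([[278.75499576, 191.02110696]]))]
```

View pics/w4c.png

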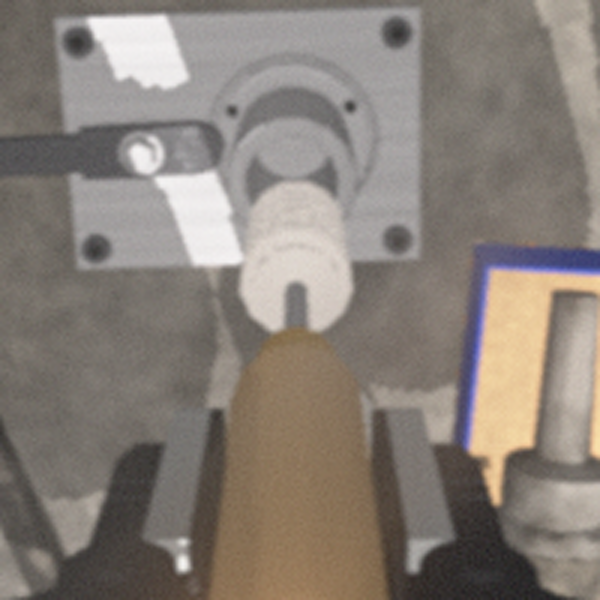

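```bash
python3 -c "
from h import *
s=manip.state();R=Ro.from_quat(s['ee_rot']).as_matrix();print(s['ee_pos'],R.round(4),s['t'])
print(proj('wrist',[[494.5,39.7,78],[494.5,39.7,115]]),[proj('wrist',s['ee_pos']+R@np.array([0,0,l])) for l in (155,195)])
print(at('wrist',277.8,180,78), R.T@(at('wrist',277.8,180,78)-s['ee_pos']))"
```

```text
[494.11556246  41.42830753 272.93430163] [[-9.491e-01  3.151e-01  3.000e-04]
 [ 3.151e-01  9.491e-01  4.000e-04]
 [-1.000e-04  4.000e-04 -1.000e+00]] 6.7833
[[277.00206465 180.46165016]
 [276.77075147 191.14934877]] [array([[278.75499576, 191.02110696]]), array([[278.79451797, 179.48086812]])]
[494.32356407  40.50965439  78.        ] [ -0.45948453  -0.88763743 194.93401477]
```

```bash
python3 -m inch '[{"dx":0,"dy":-1,"dz":20,"yaw":0,"claw":0},{"dx":0,"dy":0,"dz":14,"yaw":0,"claw":0},{"dx":0,"dy":0,"dz":8,"yaw":0,"claw":0},{"dx":0,"dy":0,"dz":8,"yaw":0,"claw":0},{"dx":0,"dy":0,"dz":8,"yaw":0,"claw":0}]'
```

```text
t: 7.2
ee_pos: [493.9, 40.1, 214.3]
ee_rot: [0.16, 0.987, -0.0, 0.0]
force: [1.3, 0.6, -1.6]
opening: 20.4
gripper_force: 59.0
```

In the bore with almost no force. I'll do both strokes now.

```bash
python3 -m inch '[{"dx":0,"dy":0,"dz":15,"yaw":0,"claw":0},{"dx":0,"dy":0,"dz":15,"yaw":0,"claw":0},{"dx":0,"dy":0,"dz":14,"yaw":0,"claw":0},{"dx":0,"dy":0,"dz":0,"yaw":0,"claw":0},{"dx":0,"dy":0,"dz":0,"yaw":0,"claw":0},{"dx":0,"dy":0,"dz":0,"yaw":0,"claw":0}]'
python3 -m inch '[{"dx":0,"dy":0,"dz":-18,"yaw":0,"claw":0},{"dx":0,"dy":0,"dz":-18,"yaw":0,"claw":0},{"dx":0,"dy":0,"dz":-16,"yaw":0,"claw":0},{"dx":0,"dy":0,"dz":0,"yaw":0,"claw":0},{"dx":0,"dy":0,"dz":0,"yaw":0,"claw":0},{"dx":0,"dy":0,"dz":0,"yaw":0,"claw":0}]'
```

```text
t: 7.7
ee_pos: [494.2, 39.6, 171.4]
ee_rot: [0.16, 0.987, 0.0, 0.0]
force: [0.2, 0.6, -1.6]
opening: 20.3
gripper_force: 59.0
t: 8.2
ee_pos: [493.7, 39.6, 222.8]
ee_rot: [0.16, 0.987, 0.0, 0.0]
force: [-0.6, 0.4, -1.0]
opening: 20.3
gripper_force: 59.0
```

```bash
python3 -m inch '[{"dx":0,"dy":0,"dz":18,"yaw":0,"claw":0},{"dx":0,"dy":0,"dz":18,"yaw":0,"claw":0},{"dx":0,"dy":0,"dz":17,"yaw":0,"claw":0},{"dx":0,"dy":0,"dz":2,"yaw":0,"claw":0},{"dx":0,"dy":0,"dz":2,"yaw":0,"claw":0},{"dx":0,"dy":0,"dz":0,"yaw":0,"claw":0},{"dx":0,"dy":0,"dz":0,"yaw":0,"claw":0}]'
```

```text
t: 8.78
ee_pos: [493.9, 39.3, 165.9]
ee_rot: [0.16, 0.987, -0.0, -0.0]
force: [-2.0, -1.9, 13.1]
opening: 20.1
gripper_force: 60.5
```

```bash
python3 -m inch '[{"dx":0,"dy":0,"dz":-25,"yaw":0,"claw":0},{"dx":0,"dy":0,"dz":-30,"yaw":0,"claw":0},{"dx":0,"dy":0,"dz":-30,"yaw":0,"claw":0},{"dx":0,"dy":0,"dz":-25,"yaw":0,"claw":0},{"dx":8,"dy":30,"dz":0,"yaw":0,"claw":0},{"dx":8,"dy":33,"dz":0,"yaw":0,"claw":0},{"dx":9,"dy":35,"dz":0,"yaw":0,"claw":0},{"dx":9,"dy":35,"dz":0,"yaw":0,"claw":0},{"dx":9,"dy":35,"dz":0,"yaw":0,"claw":0},{"dx":9,"dy":35,"dz":0,"yaw":0,"claw":0},{"dx":0,"dy":0,"dz":0,"yaw":0,"claw":0},{"dx":0,"dy":0,"dz":0,"yaw":0,"claw":0}]'
python3 -m inch '[{"dx":0,"dy":0,"dz":0,"yaw":0,"claw":0},{"dx":0,"dy":0,"dz":0,"yaw":0,"claw":0}]'
```

```text
t: 9.78
ee_pos: [507.9, 250.6, 274.6]
ee_rot: [0.159, 0.987, -0.001, -0.001]
force: [-0.2, -0.9, -0.3]
opening: 20.4
gripper_force: 59.1
t: 9.95
ee_pos: [508.6, 247.3, 275.5]
ee_rot: [0.161, 0.987, -0.0, -0.0]
force: [0.7, -0.4, -1.4]
opening: 20.6
gripper_force: 59.1
```

```bash
python3 -m inch '[{"dx":0,"dy":1,"dz":20,"yaw":0,"claw":0},{"dx":0,"dy":0,"dz":20,"yaw":0,"claw":0},{"dx":0,"dy":0,"dz":12,"yaw":0,"claw":0},{"dx":0,"dy":0,"dz":10,"yaw":0,"claw":0},{"dx":0,"dy":0,"dz":10,"yaw":0,"claw":0},{"dx":0,"dy":0,"dz":12,"yaw":0,"claw":0},{"dx":0,"dy":0,"dz":14,"yaw":0,"claw":0},{"dx":0,"dy":0,"dz":10,"yaw":0,"claw":0},{"dx":0,"dy":0,"dz":2,"yaw":0,"claw":0},{"dx":0,"dy":0,"dz":0,"yaw":0,"claw":0},{"dx":0,"dy":0,"dz":0,"yaw":0,"claw":0}]'
```

```text
t: 10.87
ee_pos: [509.2, 249.5, 166.1]
ee_rot: [0.16, 0.987, 0.0, 0.0]
force: [-0.2, 0.5, -0.6]
opening: 20.6
gripper_force: 59.2
```

Home. Now I'll release and rise.

```bash
python3 -m inch '[{"dx":0,"dy":0,"dz":1,"yaw":0,"claw":0.5},{"dx":0,"dy":0,"dz":0,"yaw":0,"claw":1},{"dx":0,"dy":0,"dz":0,"yaw":0,"claw":1},{"dx":0,"dy":0,"dz":0,"yaw":0,"claw":1},{"dx":0,"dy":0,"dz":0,"yaw":0,"claw":1},{"dx":0,"dy":0,"dz":-20,"yaw":0,"claw":1},{"dx":0,"dy":0,"dz":-35,"yaw":0,"claw":1},{"dx":0,"dy":0,"dz":-35,"yaw":0,"claw":1},{"dx":0,"dy":0,"dz":-35,"yaw":0,"claw":1},{"dx":0,"dy":0,"dz":0,"yaw":0,"claw":1},{"dx":0,"dy":0,"dz":0,"yaw":0,"claw":1}]'
python3 look.py w5 brush stand
python3 -c "
from h import *
print(proj('wrist',[[509,248.5,70],[509,248.5,201]]))"
```

```text
t: 11.78
ee_pos: [509.6, 249.8, 291.8]
ee_rot: [0.16, 0.987, 0.001, 0.001]
force: [0.1, 0.3, -1.3]
opening: 85.4
gripper_force: 0.0
[509.6 249.8 291.8] [0.1602 0.9871 0.0015 0.0012] 11.7833
brush 0.9 [272.2 196.1  36.3  75.1]
stand 0.64 [274.8 160.6  69.2  67.4]
[[278.55849072 174.88943939]
 [278.00354877 220.56267506]]
```

```bash
python3 -m inch '[{"dx":-5,"dy":-30,"dz":0,"yaw":0,"claw":1},{"dx":-6,"dy":-35,"dz":0,"yaw":0,"claw":1},{"dx":-6,"dy":-35,"dz":0,"yaw":0,"claw":1},{"dx":-6,"dy":-35,"dz":0,"yaw":0,"claw":1},{"dx":-6,"dy":-35,"dz":0,"yaw":0,"claw":1},{"dx":-6,"dy":-35,"dz":0,"yaw":0,"claw":0.6},{"dx":-6,"dy":-35,"dz":20,"yaw":0,"claw":0.6},{"dx":-6,"dy":-35,"dz":20,"yaw":0,"claw":0.6},{"dx":-6,"dy":-35,"dz":20,"yaw":0,"claw":0.6},{"dx":0,"dy":0,"dz":20,"yaw":0,"claw":0.6},{"dx":0,"dy":0,"dz":0,"yaw":0,"claw":0.6},{"dx":0,"dy":0,"dz":0,"yaw":0,"claw":0.6}]'
python3 -m inch '[{"dx":0,"dy":0,"dz":0,"yaw":0,"claw":0.6},{"dx":0,"dy":0,"dz":0,"yaw":0,"claw":0.6}]'
python3 look.py w6 clamp_handle camera clamp collet
python3 -c "
from h import *
print(proj('wrist',[[462,-63,75],[462,-63,30],[478.7,-9.6,33]]))"
```

```text
t: 12.93
ee_pos: [460.2, -61.5, 208.8]
ee_rot: [0.161, 0.987, -0.001, -0.001]
force: [0.8, -0.3, 0.3]
opening: 51.4
gripper_force: 0.0
t: 13.1
ee_pos: [461.7, -60.6, 210.5]
ee_rot: [0.16, 0.987, 0.0, 0.0]
force: [0.5, 1.0, -0.3]
opening: 51.0
gripper_force: 0.0
[461.7 -60.6 210.5] [1.596e-01 9.872e-01 1.000e-04 4.000e-04] 13.1
clamp_handle 0.72 [313.2 193.8 114.3  44.6]
clamp_handle 0.61 [160.  178.5  40.8  43.6]
clamp_handle 0.5 [350.7 176.3 193.2 100.6]
camera 0.7 [109.3 299.6 118.4  94.6]
clamp 0.92 [314.2 194.2 114.3  43.5]
collet 0.64 [159.7 177.8  45.3  43.3]
collet 0.45 [312.9 192.2 112.9  43.7]
[[276.41596334 199.43388385]
 [276.7568566  184.71096617]
 [342.82511763 184.42001622]]
```

View pics/w6.png

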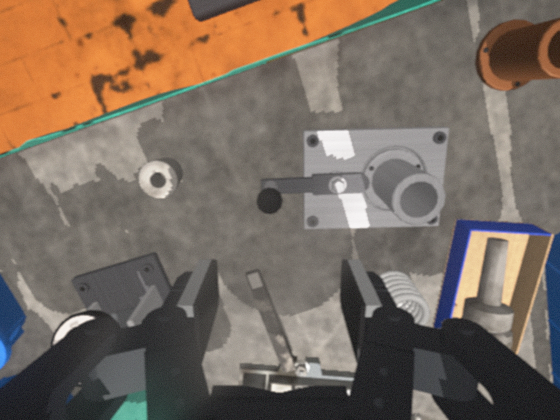

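The knob is at (269,200), about 7 mm left of where I predicted, and the nut is at (339,185). The camera base corners are at about (75,277) and (155,254). I'll correct by dy -7 and descend round the post.

```bash
python3 -m inch '[{"dx":-1,"dy":-7,"dz":20,"yaw":0,"claw":0.6},{"dx":0,"dy":0,"dz":35,"yaw":0,"claw":0.6},{"dx":0,"dy":0,"dz":35,"yaw":0,"claw":0.6},{"dx":0,"dy":0,"dz":30,"yaw":0,"claw":0.6},{"dx":0,"dy":0,"dz":25,"yaw":0,"claw":0.6},{"dx":0,"dy":0,"dz":15,"yaw":0,"claw":0.6},{"dx":0,"dy":0,"dz":4,"yaw":0,"claw":0.6},{"dx":0,"dy":0,"dz":0,"yaw":0,"claw":0.6},{"dx":0,"dy":0,"dz":0,"yaw":0,"claw":0.6}]'
python3 -m inch '[{"dx":0,"dy":0,"dz":0,"yaw":0,"claw":0},{"dx":0,"dy":0,"dz":0,"yaw":0,"claw":0},{"dx":0,"dy":0,"dz":0,"yaw":0,"claw":0},{"dx":0,"dy":0,"dz":0,"yaw":0,"claw":0},{"dx":0,"dy":0,"dz":0,"yaw":0,"claw":0},{"dx":0,"dy":0,"dz":0,"yaw":0,"claw":0},{"dx":0,"dy":0,"dz":0,"yaw":0,"claw":0}]' 20
```

```text
t: 14.1
ee_pos: [460.2, -68.5, 46.4]
ee_rot: [0.16, 0.987, 0.0, 0.0]
force: [-0.9, -0.6, 0.1]
opening: 51.3
gripper_force: 0.0
t: 14.68
ee_pos: [460.5, -68.2, 46.5]
ee_rot: [0.16, 0.987, 0.0, 0.001]
force: [-0.5, 1.3, 9.3]
opening: 18.0
gripper_force: 19.2
```

```bash
python3 -m inch '[{"dx":-8.1,"dy":0.6,"dz":0,"yaw":0,"claw":0},{"dx":-7.9,"dy":1.7,"dz":0,"yaw":0,"claw":0},{"dx":-7.6,"dy":2.8,"dz":0,"yaw":0,"claw":0},{"dx":-7.2,"dy":3.8,"dz":0,"yaw":0,"claw":0},{"dx":0,"dy":0,"dz":0,"yaw":0,"claw":0}]'
python3 -m inch '[{"dx":-6.6,"dy":4.8,"dz":0,"yaw":0,"claw":0},{"dx":-5.8,"dy":5.6,"dz":0,"yaw":0,"claw":0},{"dx":-5.0,"dy":6.4,"dz":0,"yaw":0,"claw":0},{"dx":-4.1,"dy":7.1,"dz":0,"yaw":0,"claw":0},{"dx":-3,"dy":7.4,"dz":0,"yaw":0,"claw":0},{"dx":-1.9,"dy":7.9,"dz":0,"yaw":0,"claw":0},{"dx":0,"dy":0,"dz":0,"yaw":0,"claw":0},{"dx":0,"dy":0,"dz":0,"yaw":0,"claw":0}]'
```

```text
t: 15.1
ee_pos: [493.4, -70.1, 46.4]
ee_rot: [0.16, 0.987, -0.0, 0.001]
force: [0.0, -4.3, 4.8]
opening: 18.0
gripper_force: 19.8
t: 15.77
ee_pos: [531.0, -41.0, 46.5]
ee_rot: [0.16, 0.987, -0.0, 0.002]
force: [5.7, -3.2, -1.4]
opening: 18.1
gripper_force: 20.5
```

```bash
python3 -m inch '[{"dx":0,"dy":0,"dz":0,"yaw":0,"claw":0.6},{"dx":0,"dy":0,"dz":0,"yaw":0,"claw":0.6},{"dx":0,"dy":0,"dz":0,"yaw":0,"claw":0.6},{"dx":0,"dy":0,"dz":-20,"yaw":0,"claw":0.6},{"dx":0,"dy":0,"dz":-36,"yaw":0,"claw":0.6},{"dx":0,"dy":0,"dz":-36,"yaw":0,"claw":0.6},{"dx":0,"dy":0,"dz":-36,"yaw":0,"claw":0.6},{"dx":0,"dy":0,"dz":-36,"yaw":0,"claw":0.6},{"dx":0,"dy":0,"dz":-36,"yaw":0,"claw":0.6},{"dx":-5,"dy":-28,"dz":0,"yaw":0,"claw":0.6},{"dx":-5,"dy":-28,"dz":0,"yaw":0,"claw":0.6},{"dx":-5,"dy":-28,"dz":0,"yaw":0,"claw":0.6}]'
python3 -m inch '[{"dx":-5,"dy":-28,"dz":0,"yaw":0,"claw":0.6},{"dx":-5,"dy":-28,"dz":0,"yaw":0,"claw":0.6},{"dx":-5,"dy":-28,"dz":0,"yaw":0,"claw":0.6},{"dx":-2,"dy":-28,"dz":0,"yaw":0,"claw":0.6},{"dx":0,"dy":0,"dz":0,"yaw":0,"claw":0.6},{"dx":0,"dy":0,"dz":0,"yaw":0,"claw":0.6},{"dx":0,"dy":0,"dz":0,"yaw":0,"claw":0.6},{"dx":0,"dy":0,"dz":0,"yaw":0,"claw":0.6}]'
python3 look.py w7 camera clamp
python3 -c "
import cv2
im=cv2.imread('pics/w7.png');cv2.imwrite('pics/w7c.png',cv2.resize(im[70:300,110:410],(780,598),interpolation=2))"
```

```text
t: 16.77
ee_pos: [516.8, -125.7, 246.5]
ee_rot: [0.159, 0.987, 0.0, 0.001]
force: [-0.3, -0.5, -0.7]
opening: 51.3
gripper_force: 0.0
t: 17.43
ee_pos: [497.9, -235.9, 245.6]
ee_rot: [0.16, 0.987, 0.0, -0.0]
force: [-0.7, -0.6, 0.5]
opening: 51.3
gripper_force: 0.0
[ 497.9 -235.9  245.6] [ 1.596e-01  9.872e-01  2.000e-04 -1.000e-04] 17.4333
camera 0.84 [282.  210.3 105.6 105.7]
clamp 0.75 [502.9 103.2  54.3 116.6]
```

View pics/w7c.png

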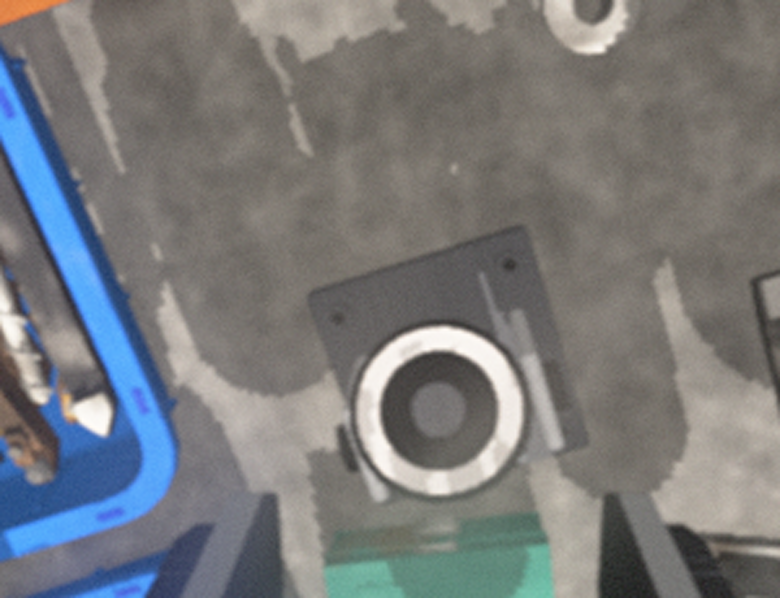

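The crop shows the ring light centred at (440,409), which is full-frame (279,227). The base corners are at (310,295), (523,228) and (587,445), so the base is turned relative to the tool. I'll triangulate the lens from three views.

```bash
python3 - <<'E'
from h import *
import cv2
def ring(path,u,v,r):
    im=cv2.cvtColor(cv2.imread(path),cv2.COLOR_BGR2GRAY).astype(float)
    yy,xx=np.mgrid[:420,:560];w=(np.hypot(xx-u,yy-v)<r)&(im>170)
    n,l,st,c=cv2.connectedComponentsWithStats(w.astype(np.uint8));k=1+np.argmax(st[1:,4])
    pts=np.argwhere(l==k)[:,::-1].astype(np.int32);e=cv2.fitEllipse(cv2.convexHull(pts));print(path,st[k],e);return e[0]
obs=[("wrist",ring("pics/w7.png",279.2,227.3,36)),("top",ring("pics/top0.png",335.6,205.2,14)),("scene",ring("pics/scene0.png",327.5,251,16))]
A=np.zeros((3,3));b=np.zeros(3)
R=[]
for n,(u,v) in obs:
    o,d=ray(n,u,v);d/=np.linalg.norm(d);P=np.eye(3)-np.outer(d,d);R.append((o,P));A+=P;b+=P@o
X=np.linalg.solve(A,b);print("lens",X,[np.linalg.norm(P@(X-o)) for o,P in R])
for z in (0,10): 
    c=[at("wrist",110+a/2.6,70+q/2.6,z) for a,q in [(310,295),(523,228),(587,445)]]
    d=c[0]-c[1];e=c[2]-c[1];print(np.array(c).round(),np.linalg.norm(d),np.linalg.norm(e),d/np.linalg.norm(d),e/np.linalg.norm(e),((c[0]+c[2])/2).round(1))
E
```

```text
pics/w7.png [ 247  196   64   64 1522] ((278.64654541015625, 227.33311462402344), (63.4682502746582, 63.987518310546875), 16.35359764099121)
pics/top0.png [327 197  17  18 112] ((334.94439697265625, 205.20884704589844), (17.20870590209961, 17.799341201782227), 38.43096923828125)
pics/scene0.png [315 242  24  19 146] ((326.56842041015625, 250.98944091796875), (17.52509117126465, 23.410423278808594), 68.28764343261719)
lens [ 527.43566589 -246.1693901    90.30934765] [np.float64(0.5518640800098509), np.float64(0.2502250927266616), np.float64(0.3712291138057611)]
[[ 497. -290.    0.]
 [ 498. -201.    0.]
 [ 594. -203.    0.]] 88.36641794303743 95.84598178218685 [-0.01123757 -0.99993686  0.        ] [ 0.99993101 -0.0117464   0.        ] [ 545.4 -246.2    0. ]
[[ 495. -288.   10.]
 [ 496. -202.   10.]
 [ 589. -203.   10.]] 86.00042407104026 93.2797240246483 [-0.01123757 -0.99993686  0.        ] [ 0.99993101 -0.0117464   0.        ] [ 542.2 -245.3   10. ]
```

```bash
python3 -m inch '[{"dx":9,"dy":26,"dz":0,"yaw":0,"claw":0.7},{"dx":10,"dy":29,"dz":0,"yaw":0,"claw":0.7},{"dx":12,"dy":35,"dz":0,"yaw":0,"claw":0.7},{"dx":12,"dy":35,"dz":0,"yaw":0,"claw":0.7},{"dx":12,"dy":35,"dz":0,"yaw":0,"claw":0.7},{"dx":12,"dy":35,"dz":0,"yaw":0,"claw":0.7},{"dx":12,"dy":35,"dz":0,"yaw":0,"claw":0.7},{"dx":11,"dy":31,"dz":0,"yaw":0,"claw":0.7},{"dx":0,"dy":0,"dz":30,"yaw":0,"claw":0.7},{"dx":0,"dy":0,"dz":30,"yaw":0,"claw":0.7},{"dx":0,"dy":0,"dz":0,"yaw":0,"claw":0.7},{"dx":0,"dy":0,"dz":0,"yaw":0,"claw":0.7}]'
python3 -m inch '[{"dx":0,"dy":0,"dz":0,"yaw":0,"claw":0.7},{"dx":0,"dy":0,"dz":0,"yaw":0,"claw":0.7}]'
python3 look.py w8 bush clamp
python3 -c "
from h import *
print(proj('wrist',[[494.3,40.2,78]]))
s=manip.state();R=Ro.from_quat(s['ee_rot']).as_matrix();print(R.T@(np.array([494.3,40.2,78])-s['ee_pos']))"
```

```text
t: 18.58
ee_pos: [494.1, 39.1, 185.4]
ee_rot: [0.16, 0.987, -0.001, -0.001]
force: [-0.5, 0.3, 0.7]
opening: 59.8
gripper_force: 0.0
t: 18.75
ee_pos: [495.7, 39.0, 187.3]
ee_rot: [0.161, 0.987, 0.0, 0.001]
force: [-0.5, -0.1, 0.2]
opening: 59.4
gripper_force: 0.0
[495.7  39.  187.3] [1.606e-01 9.870e-01 5.000e-04 9.000e-04] 18.75
bush 0.86 [275.4 194.2  64.1  86.3]
bush 0.7 [403.5  46.6 100.3  81.2]
clamp 0.91 [211.1 209.   31.7 108.4]
[[279.51502076 206.61720309]]
[  1.51677247   0.54835468 108.79211058]
```

View pics/w8.png

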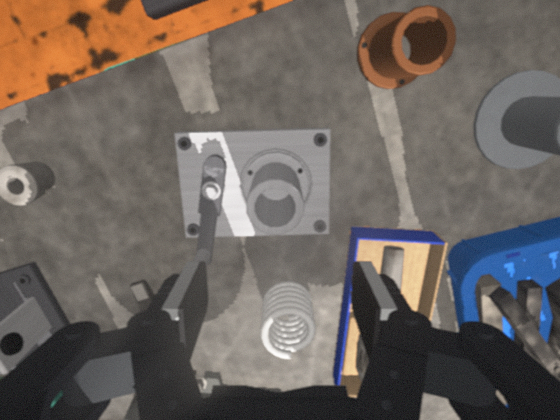

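The clamp is fully swung out, with its strap along column 210. The bush mouth is at (275,207), about 3 mm left of the jaw centre. I'll correct that, descend and grip lightly.

```bash
python3 -m inch '[{"dx":1,"dy":-2.5,"dz":20,"yaw":0,"claw":0.6},{"dx":0,"dy":0,"dz":30,"yaw":0,"claw":0.6},{"dx":0,"dy":0,"dz":30,"yaw":0,"claw":0.6},{"dx":0,"dy":0,"dz":30,"yaw":0,"claw":0.6},{"dx":0,"dy":0,"dz":18,"yaw":0,"claw":0.6},{"dx":0,"dy":0,"dz":9,"yaw":0,"claw":0.6},{"dx":0,"dy":0,"dz":0,"yaw":0,"claw":0.3},{"dx":0,"dy":0,"dz":0,"yaw":0,"claw":0.3},{"dx":0,"dy":0,"dz":0,"yaw":0,"claw":0.3},{"dx":0,"dy":0,"dz":0,"yaw":0,"claw":0.3},{"dx":0,"dy":0,"dz":0,"yaw":0,"claw":0.3}]' 20
```

```text
t: 19.82
ee_pos: [493.6, 37.4, 49.7]
ee_rot: [0.16, 0.987, 0.0, 0.001]
force: [-0.2, 0.8, -4.7]
opening: 38.8
gripper_force: 23.0
```

```bash
python3 -m inch '[{"dx":2,"dy":0,"dz":0,"yaw":0,"claw":0.3},{"dx":4.2,"dy":0,"dz":-2,"yaw":0,"claw":0.3},{"dx":0,"dy":0,"dz":0,"yaw":0,"claw":0.3}]'
python3 -m inch '[{"dx":4.4,"dy":0,"dz":-1.8,"yaw":0,"claw":0.3},{"dx":4.5,"dy":0,"dz":-1.5,"yaw":0,"claw":0.3},{"dx":4.6,"dy":0,"dz":-1.1,"yaw":0,"claw":0.3},{"dx":4.7,"dy":0,"dz":-0.6,"yaw":0,"claw":0.3},{"dx":0,"dy":0,"dz":0,"yaw":0,"claw":0.3},{"dx":0,"dy":0,"dz":0,"yaw":0,"claw":0.3},{"dx":0,"dy":0,"dz":0,"yaw":0,"claw":0.3}]'
```

```text
t: 20.07
ee_pos: [487.6, 39.1, 51.4]
ee_rot: [0.16, 0.987, 0.0, 0.001]
force: [4.9, -2.8, -5.9]
opening: 38.7
gripper_force: 22.2
t: 20.65
ee_pos: [470.7, 44.6, 56.3]
ee_rot: [0.16, 0.987, 0.0, 0.001]
force: [3.0, -4.0, 1.0]
opening: 38.9
gripper_force: 20.1
```

```bash
python3 -m inch '[{"dx":0,"dy":0,"dz":0,"yaw":0,"claw":0.3},{"dx":0,"dy":0,"dz":0,"yaw":0,"claw":0.3},{"dx":0,"dy":0,"dz":0,"yaw":0,"claw":0.3},{"dx":0,"dy":0,"dz":-10,"yaw":0,"claw":0.3},{"dx":0,"dy":0,"dz":-25,"yaw":0,"claw":0.3},{"dx":0,"dy":0,"dz":-30,"yaw":0,"claw":0.3},{"dx":0,"dy":0,"dz":-30,"yaw":0,"claw":0.3},{"dx":0,"dy":0,"dz":-30,"yaw":0,"claw":0.3},{"dx":0,"dy":0,"dz":-30,"yaw":0,"claw":0.3},{"dx":0,"dy":0,"dz":0,"yaw":0,"claw":0.3},{"dx":0,"dy":0,"dz":0,"yaw":0,"claw":0.3},{"dx":0,"dy":0,"dz":0,"yaw":0,"claw":0.3}]' 110
cat > tilt.py <<'E'
import sys
from h import *
import cv2
s=manip.state();R=Ro.from_quat(s["ee_rot"]).as_matrix()
im=manip.camera("wrist");cv2.imwrite(f"pics/{sys.argv[1]}.png",im[:,:,::-1])
d=[e for e in manip.silhouettes("wrist","bush")]
for e in d: print(round(e["conf"],2),np.round(e["extent"]))
m=d[int(sys.argv[2]) if len(sys.argv)>2 else 0]["mask"]
g=np.linspace(0,2*np.pi,40)
def hull(phi,h,dx):
    # tool frame: bush axis leaning to +x tool, up is -z tool; h = grip height on the bush
    a=np.array([np.sin(phi),0,-np.cos(phi)]);b=np.array([np.cos(phi),0,np.sin(phi)]);y=np.array([0,1,0.])
    o=np.array([dx,0,-5.])-h*a;out=[]
    for r,zz in [(28,(0,8)),(20,(8,70))]:
        P=np.concatenate([o+zv*a+r*(np.outer(np.cos(g),b)+np.outer(np.sin(g),y)) for zv in zz])
        q=proj("wrist",P@R.T+s["ee_pos"]);out.append(cv2.convexHull(np.round(q).astype(np.int32)))
    c=np.zeros((420,560),np.uint8)
    for o_ in out: cv2.fillConvexPoly(c,o_,1)
    return c.astype(bool)
best=[]
for ph in range(0,50,2):
    for h in range(35,62,3):
        for dx in (-6,-3,0,3,6):
            c=hull(np.radians(ph),h,dx);best.append(((c&m).sum()/(c|m).sum(),ph,h,dx))
best.sort(reverse=True);print(best[:8])
c=hull(np.radians(best[0][1]),*best[0][2:])
o=im[:,:,::-1].copy();o[c^cv2.erode(c.astype(np.uint8),np.ones((3,3))).astype(bool)]=(0,0,255)
cv2.imwrite(f"pics/{sys.argv[1]}o.png",o)
E
python3 tilt.py w9
```

```text
t: 21.65
ee_pos: [469.1, 45.0, 210.2]
ee_rot: [0.16, 0.987, 0.0, -0.001]
force: [-0.1, -0.5, -4.9]
opening: 37.3
gripper_force: 111.3
0.77 [279. 314. 125. 153.]
0.63 [392.  87.  89.  66.]Traceback (most recent call last):
  File "tilt.py", line 24, in <module>
    c=hull(np.radians(ph),h,dx);best.append(((c&m).sum()/(c|m).sum(),ph,h,dx))
  File "tilt.py", line 16, in hull
    q=proj("wrist",P@R.T+s["ee_pos"]);out.append(cv2.convexHull(np.round(q).astype(np.int32)))
  File "h.py", line 15, in proj
    s=manip.state();R=Ro.from_quat(s["ee_rot"]).as_matrix();T=p["tool_from_camera"]
ValueError: time passes only in moves, steps and waits
```

I've used all ten picture views, so from here I'll rely on numeric fits of the silhouettes.

```bash
cat > fix.py <<'E'
s=open("tilt.py").read()
s=s.replace('q=proj("wrist",P@R.T+s["ee_pos"])','c=((P-T[:3,3])@T[:3,:3])@K.T;q=c[:,:2]/c[:,2:]')
s=s.replace('g=np.lin','p=manip.camera_params("wrist");T=p["tool_from_camera"];K=p["camera_matrix"]\ng=np.lin',1)
s=s.replace('(c|m).sum()','((c|m)&vis).sum()').replace('best=[]','best=[];vis=np.ones_like(m)\nfor r in range(0,420,20):\n    k=np.where(m[r])[0]\n    if len(k): print(r,k.min(),k.max(),len(k),end=" | ")\nprint()')
open("tilt.py","w").write(s)
E
python3 fix.py; python3 tilt.py w9
```

```text
0.69 [394.  90.  86.  62.]
0.56 [280. 312. 124. 152.]
60 371 423 53 | 80 355 439 79 | 100 355 436 80 | 120 373 394 22 | 
[(np.float64(0.0), 48, 59, 6), (np.float64(0.0), 48, 59, 3), (np.float64(0.0), 48, 59, 0), (np.float64(0.0), 48, 59, -3), (np.float64(0.0), 48, 59, -6), (np.float64(0.0), 48, 56, 6), (np.float64(0.0), 48, 56, 3), (np.float64(0.0), 48, 56, 0)]
```

```bash
sed -i 's/^m=d\[.*/m=min(d,key=lambda e:abs(e["extent"][0]-279))["mask"]/' tilt.py; python3 tilt.py w10
python3 - <<'E'
import cv2,numpy as np
# bore mouth: dark/bright profile down the mid column
g=cv2.cvtColor(cv2.imread("pics/w10.png"),cv2.COLOR_BGR2GRAY)
print([(r,int(g[r,272:286].mean())) for r in range(200,420,4)])
E
```

```text
0.8 [283. 315. 120. 152.]
0.59 [546. 162.  20.  37.]
0.58 [396.  89.  84.  68.]
240 263 291 29 | 260 236 322 87 | 280 236 321 86 | 300 224 333 55 | 320 218 339 99 | 340 219 339 121 | 360 226 330 105 | 380 248 311 64 | 
[(np.float64(0.8311203042636952), 22, 50, -6), (np.float64(0.8213030548796972), 24, 50, -6), (np.float64(0.8168901340804483), 20, 53, -6), (np.float64(0.816325145881395), 22, 53, -6), (np.float64(0.8113708476332319), 20, 50, -6), (np.float64(0.8064126643412932), 46, 59, 0), (np.float64(0.8059341375937398), 44, 50, -3), (np.float64(0.8031219512195122), 18, 53, -6)]
[(200, 160), (204, 163), (208, 161), (212, 161), (216, 161), (220, 162), (224, 159), (228, 161), (232, 160), (236, 135), (240, 156), (244, 169), (248, 170), (252, 172), (256, 121), (260, 120), (264, 122), (268, 172), (272, 200), (276, 200), (280, 199), (284, 132), (288, 122), (292, 122), (296, 130), (300, 154), (304, 163), (308, 163), (312, 163), (316, 155), (320, 161), (324, 106), (328, 104), (332, 100), (336, 99), (340, 94), (344, 93), (348, 91), (352, 90), (356, 89), (360, 87), (364, 87), (368, 86), (372, 145), (376, 209), (380, 209), (384, 211), (388, 238), (392, 63), (396, 36), (400, 32), (404, 37), (408, 35), (412, 34), (416, 34)]
```

```bash
cat > fit.py <<'E'
import sys
from h import *
import cv2
from scipy.optimize import least_squares
g=cv2.cvtColor(cv2.imread(sys.argv[1]),cv2.COLOR_BGR2GRAY).astype(float)
print([(r,int(g[r,274:284].mean())) for r in range(226,400,2)])
if len(sys.argv)>2:
    obs=np.array(eval(sys.argv[2]),float)
    p=manip.camera_params("wrist");T=p["tool_from_camera"];K=p["camera_matrix"]
    def P(X): c=((X-T[:3,3])@T[:3,:3])@K.T;return c[:,:2]/c[:,2:]
    def f(v):
        ph,h,dx=np.radians(v[0]),v[1],v[2]
        a=np.array([np.sin(ph),0,-np.cos(ph)]);b=np.array([np.cos(ph),0,np.sin(ph)])
        o=np.array([dx,0,-5])-h*a
        q=P(np.array([o+70*a+r*b for r in (20,14,-14,-20)]+[o+28*b,o+28*b+8*a]+[o+70*a+[0,y,0] for y in (-20,20)]))
        return np.r_[q[:4,1],q[4:6,1].min(),q[7,0]-q[6,0]]
    for x0 in (0,25,45):
        s=least_squares(lambda v:(f(v)-obs),[x0,47,0]);print(s.x.round(1),s.cost,s.fun.round(1))
E
python3 fit.py pics/w10.png '[298,322.5,371,390,236,121]'
```

```text
[(226, 161), (228, 161), (230, 160), (232, 159), (234, 158), (236, 135), (238, 136), (240, 156), (242, 168), (244, 169), (246, 170), (248, 171), (250, 172), (252, 172), (254, 157), (256, 120), (258, 120), (260, 120), (262, 119), (264, 122), (266, 144), (268, 172), (270, 199), (272, 201), (274, 202), (276, 203), (278, 201), (280, 201), (282, 203), (284, 131), (286, 125), (288, 122), (290, 120), (292, 123), (294, 125), (296, 129), (298, 146), (300, 160), (302, 158), (304, 165), (306, 158), (308, 163), (310, 162), (312, 164), (314, 161), (316, 157), (318, 163), (320, 162), (322, 141), (324, 107), (326, 105), (328, 104), (330, 102), (332, 100), (334, 98), (336, 99), (338, 97), (340, 93), (342, 94), (344, 93), (346, 91), (348, 91), (350, 89), (352, 90), (354, 90), (356, 89), (358, 88), (360, 86), (362, 87), (364, 88), (366, 87), (368, 86), (370, 85), (372, 146), (374, 206), (376, 209), (378, 210), (380, 209), (382, 210), (384, 210), (386, 218), (388, 238), (390, 174), (392, 69), (394, 36), (396, 36), (398, 33)]
[  7.4  63.8 -16.9] 234.5071032835769 [ -1.2 -10.3  10.3   5.5  -5.7 -13.9]
[  7.4  63.8 -16.9] 234.50710329286974 [ -1.2 -10.3  10.3   5.5  -5.7 -13.9]
[  7.4  63.8 -16.9] 234.5071032934966 [ -1.2 -10.3  10.3   5.5  -5.7 -13.9]
```

```bash
python3 - <<'E'
import cv2,numpy as np
g=cv2.GaussianBlur(cv2.cvtColor(cv2.imread("pics/w10.png"),cv2.COLOR_BGR2GRAY),(3,3),0)
w=((g>75)&(g<118)).astype(np.uint8);w[:318]=0
n,l,st,c=cv2.connectedComponentsWithStats(w);k=l[345,279];print(st[k])
h=cv2.convexHull(np.argwhere(l==k)[:,::-1].astype(np.int32));print(cv2.fitEllipse(h))
for r in range(236,396,12):
    row=g[r].astype(int);e=[ (c,int(row[c-2]),int(row[c+2])) for c in range(190,370) if abs(row[c+2]-row[c-2])>22 and abs(row[c+2]-row[c-2])>=max(abs(row[c+1]-row[c-3]),abs(row[c+3]-row[c-1]))]
    print(r,e)
E
```

```text
[ 237  318   86   54 3665]
((279.7085266113281, 328.2260437011719), (84.8995361328125, 87.0307388305664), 22.653026580810547)
236 [(195, 109, 150), (211, 152, 105), (228, 119, 156), (234, 159, 225), (255, 233, 162), (328, 152, 113), (329, 148, 109)]
248 [(195, 103, 128), (199, 128, 88), (224, 108, 154), (225, 112, 158), (239, 164, 235), (246, 234, 167), (315, 153, 105), (324, 95, 146), (329, 149, 106), (348, 109, 76)]
260 [(229, 121, 80), (235, 82, 161), (257, 167, 130), (299, 125, 155), (323, 150, 75), (329, 74, 115), (330, 80, 121), (347, 109, 75), (355, 88, 195)]
272 [(211, 84, 117), (225, 119, 79), (240, 83, 161), (245, 160, 120), (259, 166, 190), (260, 172, 196), (291, 201, 170), (312, 113, 156), (313, 116, 159), (317, 159, 88), (333, 76, 118), (347, 113, 61), (357, 64, 172)]
284 [(192, 105, 78), (207, 81, 118), (221, 119, 78), (235, 97, 148), (269, 195, 144), (291, 152, 194), (295, 194, 165), (323, 137, 82), (336, 62, 113), (351, 114, 57), (365, 56, 196)]
296 [(202, 74, 111), (203, 77, 114), (218, 116, 78), (227, 97, 165), (248, 201, 140), (261, 147, 123), (262, 144, 120), (310
[... 307 characters left out ...]
2, 47)]
320 [(219, 95, 166), (236, 194, 115), (269, 124, 154), (323, 96, 166), (340, 148, 47)]
332 [(218, 83, 164), (219, 97, 178), (235, 192, 115), (322, 86, 157), (323, 94, 165), (340, 143, 40)]
344 [(220, 86, 167), (239, 184, 110), (320, 100, 207), (325, 210, 162), (338, 147, 48)]
356 [(216, 72, 181), (220, 181, 99), (225, 104, 184), (246, 177, 110), (313, 108, 195), (329, 203, 151), (333, 151, 89), (338, 91, 241), (342, 241, 39)]
368 [(218, 70, 143), (219, 79, 152), (234, 157, 192), (261, 180, 111), (296, 105, 152), (297, 117, 164), (298, 129, 176), (325, 225, 172), (333, 156, 52)]
380 [(228, 95, 158), (247, 174, 216), (313, 233, 168), (314, 224, 159), (332, 142, 47)]
392 [(275, 57, 80)]
```

```bash
python3 fit.py pics/w10.png '[267,284,371.5,390,237,121]' | tail -3
```

```text
[20.5 50.9 -6. ] 0.4825583608178579 [-0.4  0.8 -0.3 -0.   0.1  0.2]
[20.5 50.9 -6. ] 0.48255836081782527 [-0.4  0.8 -0.3 -0.   0.1  0.2]
[20.5 50.9 -6. ] 0.4825583608178165 [-0.4  0.8 -0.3 -0.   0.1  0.2]
```

The tilt fit is good: 20.5° lean, gripped 51 mm up the bush. Next is transport to the focus point.

```bash
python3 -m inch '[{"dx":-6,"dy":-18,"dz":0,"yaw":0,"claw":0.3},{"dx":-9,"dy":-28,"dz":0,"yaw":0,"claw":0.3},{"dx":-9,"dy":-28,"dz":0,"yaw":0,"claw":0.3},{"dx":-9,"dy":-28,"dz":0,"yaw":0,"claw":0.3},{"dx":-9,"dy":-28,"dz":0,"yaw":0,"claw":0.3},{"dx":-9,"dy":-28,"dz":0,"yaw":0,"claw":0.3},{"dx":-9,"dy":-28,"dz":0,"yaw":0,"claw":0.3},{"dx":-9,"dy":-28,"dz":0,"yaw":0,"claw":0.3},{"dx":-9,"dy":-28,"dz":0,"yaw":0,"claw":0.3},{"dx":-6,"dy":-20,"dz":0,"yaw":0,"claw":0.3},{"dx":-5,"dy":-15,"dz":-3,"yaw":0,"claw":0.3},{"dx":0,"dy":0,"dz":0,"yaw":-4,"claw":0.3}]'
python3 -m inch '[{"dx":0,"dy":0,"dz":0,"yaw":-5,"claw":0.3},{"dx":0,"dy":0,"dz":0,"yaw":-5,"claw":0.3},{"dx":0,"dy":0,"dz":0,"yaw":-3.7,"claw":0.3},{"dx":0,"dy":0,"dz":0,"yaw":0,"claw":0.3},{"dx":0,"dy":0,"dz":0,"yaw":0,"claw":0.3},{"dx":0,"dy":0,"dz":0,"yaw":0,"claw":0.3},{"dx":0,"dy":0,"dz":0,"yaw":0,"claw":0.3}]'
python3 tilt.py w11; python3 fit.py pics/w11.png
python3 - <<'E'
from h import *
import cv2
s=manip.state();R=Ro.from_quat(s["ee_rot"]).as_matrix();print(s["ee_pos"],R.round(3),s["t"])
im=manip.camera("scene");cv2.imwrite("pics/s2.png",im[:,:,::-1])
ms=manip.silhouettes("scene","bush");g=np.linspace(0,6.283,40);y=np.array([0,1,0.])
def mask(ph,h,dx):
    ph=np.radians(ph);a=np.array([np.sin(ph),0,-np.cos(ph)]);b=np.array([np.cos(ph),0,np.sin(ph)]);o=np.array([dx,0,-5])-h*a
    c=np.zeros((1680,2240),np.uint8)
    for r,zz in [(28,(0,8)),(20,(8,70))]:
        P=np.concatenate([o+z*a+r*(np.outer(np.cos(g),b)+np.outer(np.sin(g),y)) for z in zz])@R.T+s["ee_pos"]
        cv2.fillConvexPoly(c,cv2.convexHull(np.round(4*prj(P)+1.5).astype(np.int32)),1)
    return c[::4,::4].astype(bool)
p=manip.camera_params("scene")
def prj(X): q=(X@p["R"].T+p["t"])@p["camera_matrix"].T;return q[:,:2]/q[:,2:]
print(prj((s["ee_pos"])[None]))
for e in ms:
    print(round(e["conf"],2),e["extent"])
    L=sorted([((mask(ph,h,dx)&e["mask"]).sum()/(mask(ph,h,dx)|e["mask"]).sum(),ph,h,dx) for ph in range(8,42,3) for h in (45,49,53) for dx in (-9,-6,-3)],reverse=True)[:4]
    print(np.round(L,2).tolist())
for q in("brush","stand"):
    for e in manip.silhouettes("scene",q): print(q,round(e["conf"],2),e["extent"])
E
```

```text
t: 22.95
ee_pos: [466.1, -249.8, 213.7]
ee_rot: [0.128, 0.992, -0.001, -0.0]
force: [-0.4, 0.8, -3.9]
opening: 37.0
gripper_force: 111.5
t: 23.53
ee_pos: [466.7, -246.1, 213.6]
ee_rot: [0.007, 1.0, -0.0, -0.0]
force: [-0.2, -0.6, -3.6]
opening: 36.8
gripper_force: 111.5
0.78 [279. 313. 124. 153.]
0.59 [ 53. 164.  90.  68.]
240 263 292 30 | 260 235 322 88 | 280 236 321 86 | 300 224 333 57 | 320 219 340 98 | 340 219 339 121 | 360 227 330 104 | 380 246 313 68 | 
[(np.float64(0.8365269461077844), 22, 50, -6), (np.float64(0.8231891855538368), 24, 50, -6), (np.float64(0.8226674447254101), 20, 50, -6), (np.float64(0.8222502992419205), 20, 53, -6), (np.float64(0.8155238653382823), 44, 50, -3), (np.float64(0.8142356430304665), 22, 53, -6), (np.float64(0.8080693564521507), 46, 59, 0), (np.float64(0.8070585182301804), 18, 53, -6)]
[(226, 92), (228, 92), (230, 94), (232, 94), (234, 96), (236, 96), (238, 109), (240, 152), (242, 161), (244, 163), (246, 165), (248, 166), (250, 167), (252, 167), (254, 152), (256, 114), (258, 114), (260, 114), (262, 116), (264, 120), (266, 144), (268, 174), (270, 200
[... 854 characters left out ...]
.    -1.   ]] 23.6333
[[307.68052473 210.00327466]]
0.89 [203.5, 211.1, 17.2, 31.2]
[[0.0, 41.0, 53.0, -3.0], [0.0, 41.0, 53.0, -6.0], [0.0, 41.0, 53.0, -9.0], [0.0, 41.0, 49.0, -3.0]]
0.84 [359.4, 335.1, 22.5, 46.3]
[[0.0, 41.0, 53.0, -3.0], [0.0, 41.0, 53.0, -6.0], [0.0, 41.0, 53.0, -9.0], [0.0, 41.0, 49.0, -3.0]]
0.62 [315.0, 213.3, 30.7, 44.3]
[[0.64, 26.0, 49.0, -3.0], [0.64, 23.0, 49.0, -6.0], [0.63, 29.0, 49.0, -3.0], [0.62, 23.0, 49.0, -3.0]]
0.44 [253.0, 236.9, 55.6, 35.9]
[[0.0, 41.0, 53.0, -3.0], [0.0, 41.0, 53.0, -6.0], [0.0, 41.0, 53.0, -9.0], [0.0, 41.0, 49.0, -3.0]]
brush 0.72 [254.6, 236.1, 53.5, 34.6]
brush 0.66 [212.4, 161.8, 6.9, 44.5]
stand 0.83 [215.1, 195.2, 21.2, 34.5]
```

```bash
sed -i 's/q\[4:6,1\].min()/q[4:6,1]/' fit.py; python3 fit.py pics/w11.png '[267,284,371.7,390.5,239,254.5,121]' | tail -1; python3 fit.py pics/w11.png '[267,284,371.7,390.5,254.5,239,121]' | tail -1
python3 - <<'E'
import cv2,numpy as np
g=cv2.cvtColor(cv2.imread("pics/w11.png"),cv2.COLOR_BGR2GRAY)
w=(g>190).astype(np.uint8);w[:290]=0;w[330:]=0;w[:,:240]=0;w[:,320:]=0
n,l,st,c=cv2.connectedComponentsWithStats(w);print(st[1:],c[1:])
from h import *
print(proj("wrist",[[527.4,-246.2,90.3]]))
E
```

```text
[24.5 51.3 -7.6] 63.0186009157197 [-0.4  0.6 -0.   0.5  7.5 -8.2 -0.7]
[24.9 50.9 -7.6] 57.92689796119348 [-1.   0.1 -0.2  0.5 -7.3  7.8 -0.3]
[[240 290  80  25 820]] [[279.85487805 301.4       ]]
[[279.53787811 279.2637882 ]]
```

```bash
python3 -m inch '[{"dx":0,"dy":0,"dz":0,"yaw":0,"claw":0.3},{"dx":0,"dy":0,"dz":0,"yaw":0,"claw":0.3},{"dx":0,"dy":0,"dz":0,"yaw":0,"claw":0.3}]' && python3 -c "
from plant import manip
print(manip.finish_job())"
```

```text
t: 24.08
ee_pos: [466.8, -246.1, 213.7]
ee_rot: [0.006, 1.0, -0.0, -0.0]
force: [0.1, 1.4, -4.3]
opening: 36.8
gripper_force: 111.5
the job is handed in; nothing more can be done
None
```

I handed the job in at about 24 s, with no verdict returned: bore scrubbed with two strokes, brush back in its stand, clamp at about 1.36 rad, and the bush held about 2 mm from the focus point, leaning an estimated 21–25° of the wanted 25° (limit 9° off).

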